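Snap the sealing cap onto the water filter's service port

ROBOT

A 6-joint arm with a two-finger parallel gripper is mounted at the origin on the work surface; the furniture and walls round the work are solid. World frame = base frame: x ahead of the robot, y to its left, z up, the work surface at z = 0. Lengths are in mm, angles in rad, forces in N, time in s.
With the tool pointing down it reaches from about 400 to 925 mm from the base axis. Payload 12.5 kg.
Tool frame: the origin (TCP) lies midway between the tips of the shut fingers; the grasp point (between the pads) lies 19 mm behind it; z points along the fingers, y is the line along which they close (so a half turn about z gives the same grasp; the last joint's range is limited). The gripper opens to 95 mm and grips with 3 to 60 N. Pads are 20 mm wide; open, the fingers measure 119 mm over their backs; the gripper's body (75 mm by 180 mm) begins 59 mm behind the grasp point.
Start: joints at [-1.411, 0.491, 1.559, -0, 1.092, -0.106], TCP at [164.198, -603.064, 214.661] pointing down, gripper open.
Joint ranges: [-3.1, 3.1], [-0.84, 2.19], [0.05, 2.79], [-1.13, 4.28], [0.06, 2.93], [-2.69, 2.69]. Speed limits (rad/s): [2.22, 2.22, 2.79, 3.14, 3.14, 3.14].

INTERFACE

Orientations are given as [roll, pitch, yaw] about the fixed x, y, z axes, in that order (R = Rz(yaw) Ry(pitch) Rx(roll)).
In Python, from cell import readout, eyes, env gives the robot as it stands.
- The arm moves only by the tool move_arm, never from a script. Its argument "plan" is a list of rows, each a list of 3 entries, a list of its own where there are three numbers: the turn, a rotation vector about the tool's x, y, z in degrees, then the shift along the tool's x, y, z in m, then the gripper command: -1 is shut, 1 is fully open, values between are in proportion. In form: [[[ax, ay, az], [x, y, z], jaw], ...]. A call has 1 to 5 rows; each row is the pose to reach, as a shift and turn from the pose commanded when the call began, along the tool's axes at that moment; what a row does not reach only later rows make up. A row lasts 1/8 s, in which the tool goes at most 62.5 mm and 10.7 degrees, less where a joint would pass 70% of its speed; a pose out of reach is approached as far as the arm can. A call with a gripper value outside its range is refused whole. The fingers move at their own pace and stop on an object; the grip force is fixed at half the most. Time passes only in rows, so rows that repeat a pose let the fingers close. It gives the time, the measured TCP pose, the force, the opening and the grip force at its end, in the units of the state.
- readout.state(): the state, without advancing time (a new reading comes with each control period).
- eyes.read_camera(name): name is "side" or "top"; returns a dict with "img" (400x640x3 uint8, red, green, blue), "K" (3x3 intrinsics, pixels), "extrinsics" (4x4, takes a point from camera to world coordinates). Camera axes: x right, y up, looking along -z (the intrinsics and any distortion apply to the point x, -y, -z); pixel columns grow to the right and rows downward; lengths in mm; the calibration is good to about 2 mm. A picture is of the moment at which its call begins. There is no depth.
- env.job_done(): hands the job in; it is judged then, once.
Trained networks look in a picture, given as the dict that the camera call returned (one of the last four; its "shot" number tells which), for a name from the list of things; names that differ only in an ending like _2 or _b are one class to them, and where a whole thing is asked for, a point or a joint stands for the part that bears it (a point fixed in the world has none). Each returns a list of dicts, best first, with "score" (0 to 1); they miss things now and then, are a little off and sometimes report something else, mostly with a low value. They report only what shows in the picture. A call takes as long as a camera call. They do not tell look-alikes from the thing itself.
- eyes.cut_out(picture, name): "mask" (400x640 bool, what is visible of it) and "uv" ([column, row] in pixels, amid what is visible of it).
The state is a dict: "t": time; "joints": joint angles; "qvel": joint speeds; "tau": joint torques, N m; "eef_pos": TCP position; "tcp_rot": TCP orientation; "ft_force": force on the tool from outside, world axes, zero at the start; "moment": the same for the moment, N m; "opening": opening from 0.0 (shut) to 1.0 (fully open); "grip_force": force on a finger pad.
Only numpy, scipy, OpenCV 4.12 (cv2) and the standard library are available. Lean on these libraries where they do the work, as an engineer would, in place of code of your own. Each camera call takes 0.05 s, during which the arm holds its last target. There are 200 camera calls.

TASK

Pull the drop-down flap of the table-top water filter fully open, take the grey sealing cap from the worktop and press it onto the stud on the inner side of the flap until it clicks and lies fully home on its flange. Keep pressing after the click: finish with the fingers still on the cap, pushing it firmly down on the open flap, and do not let go. Leave the other things on the worktop where they are.

Things in the scene. Friction and masses are not known exactly. Their poses are not given: they have to be found in the camera images.
- cap: the snap cap: ribbed grey plastic, an upright cylinder 42 mm wide and 32 mm high, about 60 g, standing mouth down on the worktop. Origin: centre of its underside (the rim of the mouth); z points up out of its closed top. The mouth is 25.6 mm wide at an inner lip by the rim; the cavity is 22 mm deep. Best gripped round its side, fingertips about 8 mm above the rim
- port (a point): foot of the stud on the inner side of the flap: centre of its round flange (50 mm wide, 5 mm thick, mid-width, 105 mm from the hinge), on the surface where the cap's rim comes to rest. Axes turn with the flap: x along the stud, out of the inner face (level, into the unit, when shut; straight up when fully open); y along the hinge, z from the hinge to the free edge
- stud_tip (a point): tip of the stud, 18 mm above the port point. White, 23 mm wide, tapered nose, four small sprung balls round it. The cap slides over it freely until its rim is 10 mm above the flange; then takes a push of about 10 to 15 N, which drops suddenly with the rim 5 mm above the flange (the click); then it goes home until the rim lies on the flange. Axes as the port
- flap (a joint): angle of the flap, rad: 0 shut (upright; it starts shut or a little ajar), 1.571 fully open (level, against its stop). Its friction hinge stays where it is left; moving it takes about 3 to 6 N at the handle
- flap_hinge (a point): middle of the flap's hinge, at the lower front edge of the unit, 65 mm above the worktop; axes turn with the flap like the port's. The flap is a white panel 194 mm wide (along the hinge), 190 mm from hinge to free edge, 16 mm thick; its inner face passes through the hinge line. Once ajar it can be pressed down on its inner face
- flap_handle (a point): middle of the steel bar handle on the outer side of the flap, standing 15 mm beyond its free edge: a round bar 10 mm thick, 100 mm long along the hinge direction, its centre line 35 mm in front of the outer face (51 mm from the inner face), 205 mm from the hinge. Can be pinched from above: one finger between bar and flap, one in front. With the flap open it hangs under it
- filter_unit: the table-top water filter unit, fixed: a white box 180 mm deep, 200 mm wide, 270 mm high. Origin: centre of its underside; -x is its front, where the flap is; z up
- salt_shaker: bystander, to be left alone: small glass salt shaker with a grey dome top, 44 mm wide, 90 mm tall; origin at the centre of its underside
- spice_jar: bystander, to be left alone: spice jar with a dark lid, 41 mm wide, 105 mm tall; origin at the centre of its underside
- egg_timer: bystander, to be left alone: round kitchen timer, 67 mm wide, 66 mm tall, the one between robot and cap; origin at the centre of its underside
- spice_jar_b: bystander, to be left alone: spice jar with a dark lid, 41 mm wide, 105 mm tall (the other of the two); origin at the centre of its underside
- tin: bystander, to be left alone: food tin, 75 mm wide, 58 mm tall, the one between robot and cap; origin at the centre of its underside
- coaster: bystander, to be left alone: flat checkered coaster, 95 x 95 x 6 mm, the one ahead of the robot; origin at the centre of its underside
Things that resemble listed ones, but are neither listed nor needed, are in the scene too. Of the things like the cap, leave any that is red; of the rest the smaller one is meant.

How it is judged (in metres and radians):
On the way, in this order (a step that is already met when the one before it is completed fails the run):
1. the flap is fully open, the cap not yet on the stud (value of joint flap above 1.5 rad and distance between cap and port above 0.03 m), for 0.2 s.
2. the cap has clicked home on the stud of the open flap (distance between cap and port below 0.0035 m and angle between the z axis of cap and the x axis of port, either way round below 0.1 rad and value of joint flap above 1.5 rad), for 0.2 s.
At the end, for the whole second after the job is handed in: the cap is home on the stud (its underside within 3.5 mm of the centre of the flange, upright on the stud within 0.1 rad), the flap is open beyond 1.5 rad, and the fingers still touch the cap and press it on the flap with more than 5 N (all of step 2 and contact force between cap and flap above 5 N and contact force between the fingers and cap above 4 N); the arm keeps its last pose, push and grip.
It fails at once if one of the bystanders (salt shaker, spice jars, timer, tin, coaster) is shoved more than 30 mm from its place (distance of any of salt_shaker, spice_jar, egg_timer, spice_jar_b, tin, coaster from where it was at the start of the episode above 0.03 m).
It also fails if it takes over 72 s, if anything falls off the work surface, if the arm or the gripper's body presses on something with over 40 N, if the wrist force passes 120 N, or if a joint passes its speed limit or range.

## Working session

There is one attempt and no reset: what is moved stays moved. The work goes in short steps, Python scripts to look and compute and a tool call to move; the robot and the scene stay as the last step left them, time stands still between calls to the robot, and variables do not carry over. Pictures are saved under pics/ and viewed, at most 13 in all, crops included, and the job is handed in when it is done.

Besides the shell and the picture viewer there is one more tool, called after ">>>" in YAML: its name, and indented under it one key for each argument. move_arm: Moves the arm, as the interface text tells. Its arguments: {"type":"object","properties":{"plan":{"type":"array","items":{"type":"array"}}},"required":["plan"]}

```bash
ls; mkdir -p pics; cat > h.py <<'E'
import numpy as np, cv2
from scipy.spatial.transform import Rotation as R
from cell import readout, eyes, env
def cam(n):
    p=eyes.read_camera(n); return p
def proj(p,X):
    E=np.array(p["extrinsics"]);c=np.linalg.inv(E)@np.append(X,1.)
    q=np.array(p["K"])@np.array([c[0],-c[1],-c[2]]); return q[:2]/q[2]
def ray(p,uv):
    E=np.array(p["extrinsics"]);d=np.linalg.inv(np.array(p["K"]))@np.array([uv[0],uv[1],1.])
    return E[:3,3],E[:3,:3]@np.array([d[0],-d[1],-d[2]])
def atz(p,uv,z):
    o,d=ray(p,uv); return o+d*(z-o[2])/d[2]
def save(p,n,box=None,s=1):
    im=p["img"][:,:,::-1]
    if box: im=im[box[1]:box[3],box[0]:box[2]]
    cv2.imwrite("pics/"+n,cv2.resize(im,None,fx=s,fy=s,interpolation=cv2.INTER_CUBIC))
E
python3 - <<'E'
from h import *
for n in("side","top"):
    p=cam(n); save(p,n+"0.png"); print(n,{k:(np.round(v,2).tolist() if k!="img" else 0) for k,v in p.items() if k in("K","extrinsics","shot","dist")},p.keys())
    for k in("cap","flap","flap_handle","filter_unit","salt_shaker","spice_jar","egg_timer","tin","coaster"):
        for d in eyes.cut_out(p,k): print(k,round(d["score"],2),np.round(d["uv"]),d["mask"].sum())
print(readout.state())
E
```

```text
pics
side {'K': [[366.17, 0.0, 318.06], [0.0, 366.17, 195.47], [0.0, 0.0, 1.0]], 'extrinsics': [[-0.31, 0.49, -0.82, -212.04], [-0.95, -0.15, 0.27, 297.95], [0.01, 0.86, 0.51, 657.77], [0.0, 0.0, 0.0, 1.0]], 'shot': 1} dict_keys(['img', 'K', 'extrinsics', 'shot'])
cap 0.79 [250. 322.] 843
cap 0.6 [273. 264.] 289
cap 0.47 [317. 256.] 215
flap 0.73 [378. 176.] 1722
flap_handle 0.59 [374. 175.] 1658
salt_shaker 0.56 [228. 274.] 532
spice_jar 0.67 [249. 283.] 764
spice_jar 0.66 [214. 248.] 561
egg_timer 0.82 [292. 291.] 750
tin 0.86 [333. 280.] 860
tin 0.23 [378. 175.] 1802
top {'K': [[382.78, 0.0, 321.83], [0.0, 382.78, 196.07], [0.0, 0.0, 1.0]], 'extrinsics': [[-0.03, 0.99, -0.17, 341.25], [-1.0, -0.02, 0.03, 53.9], [0.02, 0.17, 0.99, 1217.24], [0.0, 0.0, 0.0, 1.0]], 'shot': 2} dict_keys(['img', 'K', 'extrinsics', 'shot'])
cap 0.82 [242. 266.] 351
cap 0.69 [269. 209.] 166
cap 0.66 [311. 212.] 166
flap_handle 0.58 [402. 172.] 1311
filter_unit 0.64 [406. 138.] 7175
filter_unit 0.27 [402. 171.] 1389
salt_shaker 0.76 [231. 219.] 166
spice_jar 0.81 [227. 185.] 292
spice_jar 0.56 [245. 238.] 184
spice_jar 0.28 [268. 212.] 166
egg_timer 0.85 [276. 244.] 357
tin 0.67 [312. 242.] 454
tin 0.33 [247. 236.] 185
tin 0.28 [401. 172.] 1497
coaster 0.66 [353. 235.] 887
{'t': 1.0, 'joints': array([-1.41058396e+00,  4.90930302e-01,  1.55886821e+00, -2.40259888e-05,
        1.09170489e+00, -1.05607159e-01]), 'qvel': array([ 0.00037485,  0.00044893,  0.0003518 ,  0.00024888, -0.00025106,
        0.00067356]), 'tau': array([-3.31673641e-05, -6.12484503e+01, -2.58434451e+01,  6.92696613e-02,
        4.43614915e-02,  1.75910674e-05]), 'eef_pos': array([ 164.20464832, -603.07679524,  214.6530742 ]), 'tcp_rot': array([3.14150615e+00, 3.06109634e-05, 2.65830595e-01]), 'ft_force': array([ 0.41085632, -0.20030684,  0.67697058]), 'moment': array([-0.00777954, -0.00458978, -0.00326244]), 'grip_force': 0.0, 'opening': 0.9994804259340162}
```

View pics/top0.png

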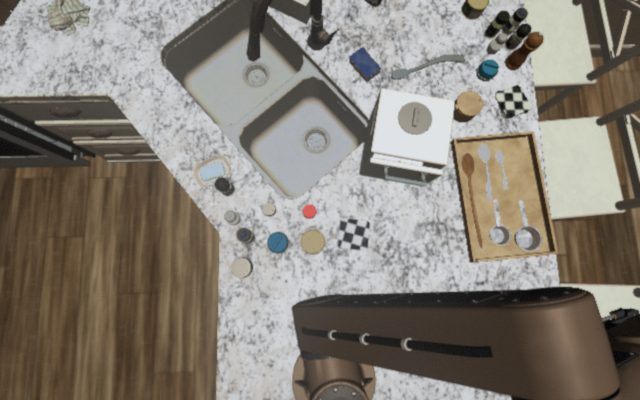

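View pics/side0.png

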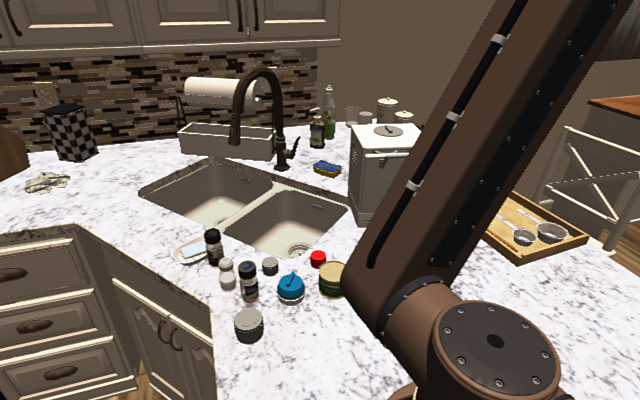

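```bash
python3 - <<'E'
from h import *
p=cam("top"); q=cam("side")
save(p,"crop_top.png",(210,150,430,290),3.5)
for n,z,uv in [("bigcap?",32,(242,266)),("capA",32,(269,209)),("capB",32,(311,212)),("salt",90,(231,219)),("jar",105,(227,185)),("jar2",105,(245,238)),("timer",50,(276,244)),("tin",58,(312,242)),("coaster",6,(353,235))]: print(n,np.round(atz(p,uv,z)))
for n,uv in [("bigcap",(250,322)),("capA",(273,264)),("capB",(317,256))]: print(n,np.round(atz(q,uv,18)))
m=lambda pic,k:[(round(d["score"],2),cv2.boundingRect(d["mask"].astype(np.uint8)),np.round(np.mean(pic["img"][d["mask"]],0))) for d in eyes.cut_out(pic,k)]
for pic in(p,q):
    for r in m(pic,"cap"): print(r)
E
```

```text
bigcap? [335. 267.  32.]
capA [507. 185.  32.]
capB [495.  54.  32.]
salt [472. 290.  90.]
jar [571. 300. 105.]
jar2 [414. 246. 105.]
timer [397. 162.  50.]
tin [400.  53.  58.]
coaster [422. -77.   6.]
bigcap [347. 265.  18.]
capA [517. 180.  18.]
capB [514.  60.  18.]
(0.92, (231, 258, 22, 20), array([171., 166., 155.]))
(0.68, (302, 205, 14, 14), array([204., 101.,  97.]))
(0.54, (261, 202, 15, 15), array([172., 168., 159.]))
(0.85, (263, 258, 16, 18), array([111., 105.,  97.]))
(0.67, (319, 261, 26, 38), array([133., 124.,  85.]))
(0.55, (234, 308, 30, 36), array([121., 114., 106.]))
(0.54, (311, 250, 16, 19), array([171.,  35.,  31.]))
(0.26, (361, 153, 46, 59), array([94., 87., 78.]))
(0.19, (219, 257, 18, 36), array([169., 160., 154.]))
```

Things that could be taken for the cap, by pixel in the top picture:
- (242,266): large grey
- (269,209): small grey
- (309,211): red
- (231,217): the salt shaker's grey dome

By the description I choose the small grey one at (269,209).

View pics/crop_top.png

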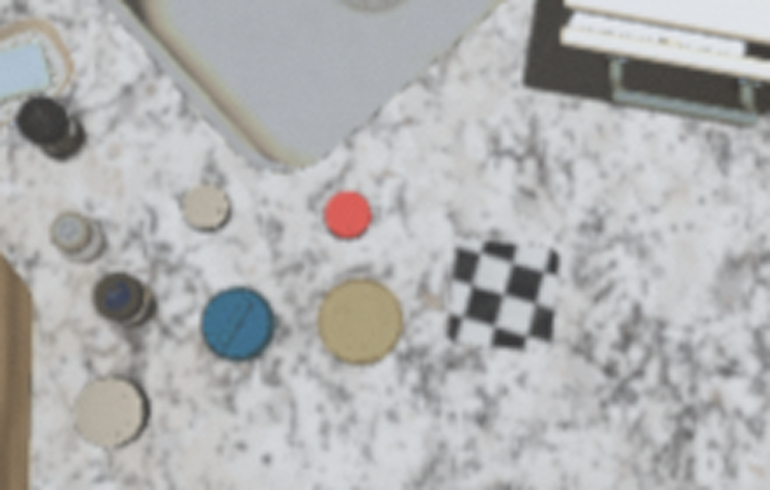

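```bash
python3 - <<'E'
from h import *
p=cam("top"); q=cam("side")
for k in("filter_unit","flap","flap_handle"):
  for n,pic in(("top",p),("side",q)):
    for d in eyes.cut_out(pic,k)[:2]:
      mk=d["mask"].astype(np.uint8); c=max(cv2.findContours(mk,0,2)[0],key=cv2.contourArea)
      print(n,k,round(d["score"],2),cv2.approxPolyDP(c,3,True)[:,0].tolist())
for d in eyes.cut_out(p,"cap")+[0]: 
  if d: print(np.round(d["uv"],1), cv2.minEnclosingCircle(np.argwhere(d["mask"])[:,::-1].astype(np.float32)))
a=p["img"][140:195,355:460]; b=q["img"][115:235,330:430]
cv2.imwrite("pics/unit.png",np.vstack([cv2.resize(a,(800,int(55*800/105)))[:,:,::-1],]))
cv2.imwrite("pics/unit_side.png",cv2.resize(b,(500,600))[:,:,::-1])
E
```

```text
top filter_unit 0.87 [[382, 89], [366, 128], [359, 174], [425, 185], [441, 175], [445, 165], [453, 102]]
top flap 0.82 [[361, 173], [425, 186], [442, 171], [370, 158]]
side flap 0.68 [[407, 153], [366, 154], [361, 212], [377, 209]]
[311.3 211.9] ((308.5, 211.75), 6.270068168640137)
[240.4 266.5] ((241.0, 267.5), 11.543496131896973)
[271.  208.3] ((268.5, 209.14285278320312), 7.298762321472168)
```

The crop shows the small pale grey disc at (269,209), about 14 px ≈ 43 mm wide, which matches the cap. The red one is at (309,211) and the bigger grey one at (242,267). Next I fit the unit and the flap.

View pics/unit.png

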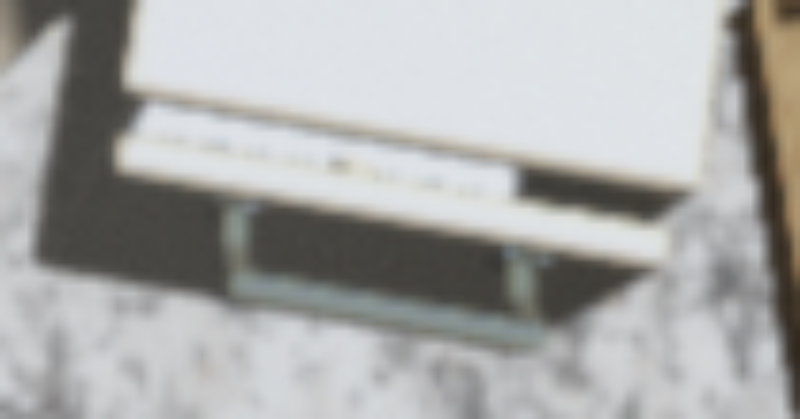

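View pics/unit_side.png

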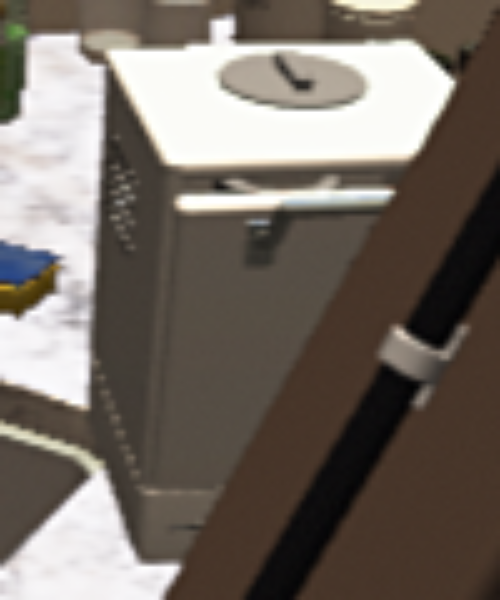

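The pictures show the flap ajar, its top strip from (370,161) to (442,172) in the top view. The handle bar runs from (386,178) to (426,184), and the unit's front top edge from (371,151) to (445,164).

```bash
cat > fit.py <<'E'
from h import *
from scipy.optimize import least_squares
def U(x,X): # unit coords->world
    c,s=np.cos(x[2]),np.sin(x[2]); return np.array([x[0]+c*X[0]-s*X[1],x[1]+s*X[0]+c*X[1],X[2]])
def F(x,r,n,y,th=None):
    t=x[3] if th is None else th
    return U(x,[-90-r*np.sin(t)-n*np.cos(t),y,65+r*np.cos(t)-n*np.sin(t)])
E
python3 - <<'E'
from fit import *
p=cam("top");q=cam("side")
t=lambda a,b:(p,np.array([355+a/7.62-.5,140+b/7.62-.5])); s=lambda a,b:(q,np.array([330+a/5-.5,115+b/5-.5]))
# left in image = +y
obs=[(t(125,90),lambda x:U(x,[-90,100,270])),(t(692,190),lambda x:U(x,[-90,-100,270])),
((p,np.array([380.5,90])),lambda x:U(x,[90,100,270])),((p,np.array([452.5,101.5])),lambda x:U(x,[90,-100,270])),
(t(116,175),lambda x:F(x,190,16,97)),(t(660,268),lambda x:F(x,190,16,-97)),(t(116,142),lambda x:F(x,190,0,97)),(t(670,228),lambda x:F(x,190,0,-97)),
(t(235,288),lambda x:F(x,205,51,50)),(t(540,334),lambda x:F(x,205,51,-50)),
(s(165,167),lambda x:U(x,[-90,100,270])),(s(145,560),lambda x:U(x,[-90,100,0])),(s(108,52),lambda x:U(x,[90,100,270])),
(s(177,208),lambda x:F(x,190,16,97))]
res=lambda x:np.concatenate([proj(o[0],f(x))-o[1] for o,f in obs])
f=least_squares(res,[750,-150,-.1,.1],loss="soft_l1",x_scale=[100,100,1,1]); print(np.round(f.x,4)); print(np.round(f.fun.reshape(-1,2),1).tolist())
x=f.x; np.save("fit.npy",x)
print("handle",F(x,205,51,0),"freeedge in",F(x,190,0,0),"hinge",F(x,0,0,0),"port open",F(x,105,-5,0,np.pi/2))
print("cap",atz(p,(268.8,208.8),32))
E
```

```text
[ 6.844595e+02 -2.155688e+02 -1.976000e-01  3.400000e-02]
[[-1.2, 0.8], [1.1, 1.1], [-0.6, -2.5], [1.8, -1.0], [-1.1, -0.3], [1.1, 0.4], [-0.1, -1.9], [0.6, -0.3], [0.2, -0.0], [-1.2, 0.7], [0.7, -0.1], [-1.8, 3.3], [-0.6, -0.0], [0.9, 0.5]]
handle [ 539.39126497 -186.52650222  268.14569897] freeedge in [ 589.87054468 -196.63231443  254.88995007] hinge [ 596.21056492 -197.90156895   65.        ] port open [ 493.25350096 -177.28984945   70.        ]
cap [507.7807794  185.38392633  32.        ]
```

```bash
cat >> fit.py <<'E'
def go(pos,yaw,base=None):
    s=readout.state(); r=R.from_euler('xyz',s["tcp_rot"]); T=R.from_euler('xyz',[np.pi,0,yaw])
    d=r.inv().apply((np.array(pos)-s["eef_pos"])/1000); v=(r.inv()*T).as_rotvec(degrees=True)
    print("target",np.round(pos,1),"turn",np.round(v,2),"shift",np.round(d,4)); 
E
python3 - <<'E'
from fit import *
x=np.load("fit.npy"); a=F(x,205,84.5,0); print(a)
psi=np.pi/2+x[2]
go([a[0],a[1],360],psi)
E
```

```text
[ 506.56208486 -179.95419115  267.00567233]
target [ 506.6 -180.   360. ] turn [  0.     0.   -63.45] shift [ 0.4415 -0.3183 -0.1454]
```

>>> move_arm:
  plan:
    - [[0,0,-10],[0.02,-0.015,-0.05],1]
    - [[0,0,-20],[0.06,-0.045,-0.1],1]
    - [[0,0,-30],[0.11,-0.08,-0.145],1]
    - [[0,0,-40],[0.16,-0.115,-0.145],1]
    - [[0,0,-50],[0.21,-0.15,-0.145],1]

```text
t: 2.38
eef_pos: [318.7, -413.3, 360.2]
tcp_rot: [3.14, 0.001, 1.144]
ft_force: [0.6, -0.2, 0.0]
opening: 1.001
grip_force: 0.0
```

```bash
python3 - <<'E'
from fit import *
x=np.load("fit.npy"); a=F(x,205,84.5,0)
go([a[0],a[1],360],np.pi/2+x[2])
E
```

```text
target [ 506.6 -180.   360. ] turn [  0.09   0.07 -13.16] shift [ 0.2902  0.0743 -0.    ]
```

>>> move_arm:
  plan:
    - [[0,0,-7],[0.06,0.015,0],1]
    - [[0,0,-13.2],[0.12,0.03,0],1]
    - [[0,0,-13.2],[0.18,0.046,0],1]
    - [[0,0,-13.2],[0.24,0.061,0],1]
    - [[0,0,-13.2],[0.29,0.0743,0],1]

```text
t: 3.0
eef_pos: [507.9, -180.5, 359.3]
tcp_rot: [3.141, 0.0, 1.37]
ft_force: [0.4, -1.7, -0.1]
opening: 1.0
grip_force: 0.0
```

```bash
python3 - <<'E'
from fit import *
x=np.load("fit.npy"); 
p=cam("top"); print(readout.state()["eef_pos"])
for y in(-50,0,50): print(proj(p,F(x,205,51,y)))
go(F(x,205,84.5,0)-[0,0,21],np.pi/2+x[2])
q=cam("side"); a=p["img"][100:250,330:480]; b=q["img"][90:240,290:440]
cv2.imwrite("pics/app.png",np.hstack([cv2.resize(i,(400,400))[:,:,::-1] for i in(a,b)]))
E
```

```text
[ 510.35749726 -176.98951866  359.08674568]
[424.21529579 184.03944189]
[404.86529646 180.64861227]
[385.52498084 177.25947961]
target [ 506.6 -180.   246. ] turn [ 0.06 -0.1  -0.1 ] shift [-0.0039 -0.0032  0.1131]
```

View pics/app.png

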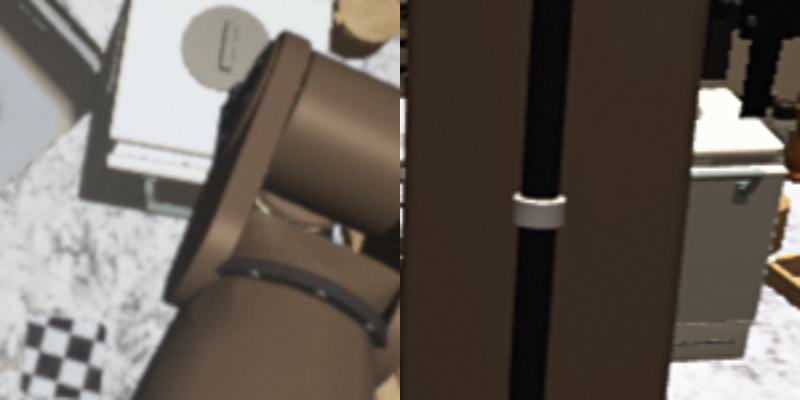

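The picture shows that the arm hides most of the handle, but the unit sits where the fit puts it. I go down slowly, watching the force.

>>> move_arm:
  plan:
    - [[0,0,0],[-0.004,-0.003,0.04],1]
    - [[0,0,0],[-0.004,-0.003,0.075],1]
    - [[0,0,0],[-0.004,-0.003,0.09],1]
    - [[0,0,0],[-0.004,-0.003,0.102],1]
    - [[0,0,0],[-0.004,-0.003,0.113],1]

```text
t: 3.72
eef_pos: [503.3, -186.2, 246.3]
tcp_rot: [3.14, 0.0, 1.369]
ft_force: [-0.2, 0.7, -0.3]
opening: 0.999
grip_force: 0.0
```

```bash
python3 - <<'E'
from fit import *
x=np.load("fit.npy"); s=readout.state(); print(s["eef_pos"],s["ft_force"])
for th in np.arange(.1,1.01,.1):
    a=F(x,205,51,0,th); e=a+(F(x,205,84.5,0,0)-F(x,205,51,0,0))-[0,0,22] ; e=e+ (U(x,[-14,0,0])-U(x,[0,0,0]))
    print(round(th,1),end=' '); go(e,np.pi/2+x[2])
E
```

```text
[ 503.33065049 -186.22082985  246.26640831] [-0.24761622  0.66056592 -0.31738984]
0.1 target [ 479.8 -174.6  241.9] turn [ 0.08  0.03 -0.26] shift [ 0.0067 -0.0254  0.0043]
0.2 target [ 460.7 -170.8  233.8] turn [ 0.08  0.03 -0.26] shift [ 0.0066 -0.0449  0.0124]
0.3 target [ 442.5 -167.1  223.8] turn [ 0.08  0.03 -0.26] shift [ 0.0065 -0.0635  0.0224]
0.4 target [ 425.3 -163.7  212. ] turn [ 0.08  0.03 -0.26] shift [ 0.0064 -0.081   0.0342]
0.5 target [ 409.4 -160.5  198.5] turn [ 0.08  0.03 -0.26] shift [ 0.0064 -0.0973  0.0477]
0.6 target [ 394.9 -157.6  183.4] turn [ 0.08  0.03 -0.26] shift [ 0.0063 -0.1121  0.0627]
0.7 target [ 381.9 -155.   166.9] turn [ 0.08  0.03 -0.26] shift [ 0.0062 -0.1253  0.0792]
0.8 target [ 370.6 -152.7  149.2] turn [ 0.08  0.03 -0.26] shift [ 0.0062 -0.1369  0.0968]
0.9 target [ 361.1 -150.8  130.5] turn [ 0.08  0.03 -0.26] shift [ 0.0062 -0.1466  0.1156]
1.0 target [ 353.5 -149.3  110.8] turn [ 0.08  0.03 -0.26] shift [ 0.0061 -0.1544  0.1352]
```

>>> move_arm:
  plan:
    - [[0,0,0],[0.0066,-0.013,0.002],1]
    - [[0,0,0],[0.0066,-0.025,0.004],1]
    - [[0,0,0],[0.0066,-0.035,0.008],1]
    - [[0,0,0],[0.0066,-0.045,0.0125],1]
    - [[0,0,0],[0.0065,-0.0545,0.017],1]

```text
t: 4.35
eef_pos: [450.4, -168.4, 228.9]
tcp_rot: [3.141, 0.0, 1.369]
ft_force: [6.0, 0.2, -4.1]
opening: 0.998
grip_force: 2.5
```

```bash
python3 - <<'E'
from fit import *
x=np.load("fit.npy")
for th in np.arange(.3,.81,.1):
    a=F(x,205,51,0,th); e=a+(F(x,205,84.5,0,0)-F(x,205,51,0,0))-[0,0,22] ; e=e+ (U(x,[-14,0,0])-U(x,[0,0,0]))
    print(round(th,1),end=' '); go(e,np.pi/2+x[2])
E
```

```text
0.3 target [ 442.5 -167.1  223.8] turn [ 0.03  0.01 -0.25] shift [-0.0003 -0.008   0.0051]
0.4 target [ 425.3 -163.7  212. ] turn [ 0.03  0.01 -0.25] shift [-0.0004 -0.0255  0.0169]
0.5 target [ 409.4 -160.5  198.5] turn [ 0.03  0.01 -0.25] shift [-0.0004 -0.0418  0.0304]
0.6 target [ 394.9 -157.6  183.4] turn [ 0.03  0.01 -0.25] shift [-0.0005 -0.0566  0.0455]
0.7 target [ 381.9 -155.   166.9] turn [ 0.03  0.01 -0.25] shift [-0.0006 -0.0698  0.0619]
0.8 target [ 370.6 -152.7  149.2] turn [ 0.03  0.01 -0.25] shift [-0.0006 -0.0813  0.0796]
```

Force 6 N on the finger, so it is pulling as it should. I carry on along the arc.

>>> move_arm:
  plan:
    - [[0,0,0],[0,-0.014,0.009],1]
    - [[0,0,0],[0,-0.0255,0.017],1]
    - [[0,0,0],[0,-0.034,0.024],1]
    - [[0,0,0],[0,-0.042,0.0305],1]
    - [[0,0,0],[0,-0.0495,0.038],1]

```text
t: 4.97
eef_pos: [403.2, -159.1, 190.7]
tcp_rot: [3.139, 0.001, 1.368]
ft_force: [15.3, -2.2, -10.7]
opening: 0.996
grip_force: 7.8
```

>>> move_arm:
  plan:
    - [[0,0,0],[0,-0.007,0.0075],1]
    - [[0,0,0],[0,-0.014,0.0155],1]
    - [[0,0,0],[0,-0.0205,0.024],1]
    - [[0,0,0],[0,-0.0205,0.024],1]

```text
t: 5.48
eef_pos: [384.5, -155.6, 166.8]
tcp_rot: [3.136, 0.001, 1.368]
ft_force: [18.9, -3.9, -15.3]
opening: 0.999
grip_force: 9.6
```

```bash
python3 - <<'E'
from fit import *
x=np.load("fit.npy"); s=readout.state(); print(s["eef_pos"],s["ft_force"])
# bar is 14+5.. ahead: bar centre x_unit from tool
t=U(x,[0,0,0])[:2]; e=s["eef_pos"][:2]-t; ux=e@[np.cos(x[2]),np.sin(x[2])]; bar=ux+33.5+9
print(ux, bar,[ (round(th,2),round(-90-205*np.sin(th)-51*np.cos(th))) for th in np.arange(.5,.9,.05)])
E
```

```text
[ 384.54063937 -155.60789843  166.81755192] [ 18.94919033  -3.86717385 -15.34864046]
-305.8538984498348 -263.3538984498348 [(np.float64(0.5), -233), (np.float64(0.55), -241), (np.float64(0.6), -248), (np.float64(0.65), -255), (np.float64(0.7), -261), (np.float64(0.75), -267), (np.float64(0.8), -273), (np.float64(0.85), -278)]
```

>>> move_arm:
  plan:
    - [[0,0,0],[0,0.005,0],1]
    - [[0,0,0],[0,0.005,-0.05],1]
    - [[0,0,0],[0,0.005,-0.11],0]
    - [[0,0,0],[0,0.005,-0.165],-1]
    - [[0,0,0],[0,0.005,-0.165],-1]

```text
t: 6.1
eef_pos: [387.5, -155.9, 335.4]
tcp_rot: [3.136, 0.002, 1.369]
ft_force: [-0.7, 0.1, 0.2]
opening: 0.744
grip_force: 0.0
```

```bash
python3 - <<'E'
from fit import *
x=np.load("fit.npy"); s=readout.state(); print(s["eef_pos"],s["ft_force"],s["opening"])
p=cam("top");q=cam("side"); 
for pic in (p,q): print([(round(d["score"],2),np.round(d["uv"]),d["mask"].sum()) for d in eyes.cut_out(pic,"flap")])
for th in (.6,.8,1,1.2,1.4,1.571):
    r=168; print(th,end=' '); go(U(x,[-90-r*np.sin(th)+12*np.cos(th),0,65+r*np.cos(th)]),np.pi/2+x[2])
cv2.imwrite("pics/ajar.png",np.hstack([cv2.resize(i,(400,400))[:,:,::-1] for i in(p["img"][90:290,310:510],q["img"][90:290,290:490])]))
E
```

```text
[ 387.48367787 -155.89406503  335.38482291] [-0.73303282  0.13074467  0.22247635] 0.7440280602433513
[(0.65, array([384., 195.]), np.int64(1990))]
[(0.92, array([420., 200.]), np.int64(909))]
0.6 target [ 512.9 -181.2  203.7] turn [-0.14 -0.03 -0.26] shift [-0.0002  0.1293  0.127 ]
0.8 target [ 486.2 -175.9  182. ] turn [-0.14 -0.03 -0.26] shift [-0.0003  0.1021  0.1487]
1 target [ 464.  -171.4  155.8] turn [-0.14 -0.03 -0.26] shift [-0.0004  0.0795  0.175 ]
1.2 target [ 446.9 -168.   125.9] turn [-0.14 -0.03 -0.26] shift [-0.0005  0.0622  0.2049]
1.4 target [ 435.9 -165.8   93.6] turn [-0.14 -0.03 -0.26] shift [-0.0006  0.051   0.2373]
1.571 target [ 431.5 -164.9   65. ] turn [-0.14 -0.03 -0.26] shift [-0.0006  0.0466  0.2659]
```

View pics/ajar.png

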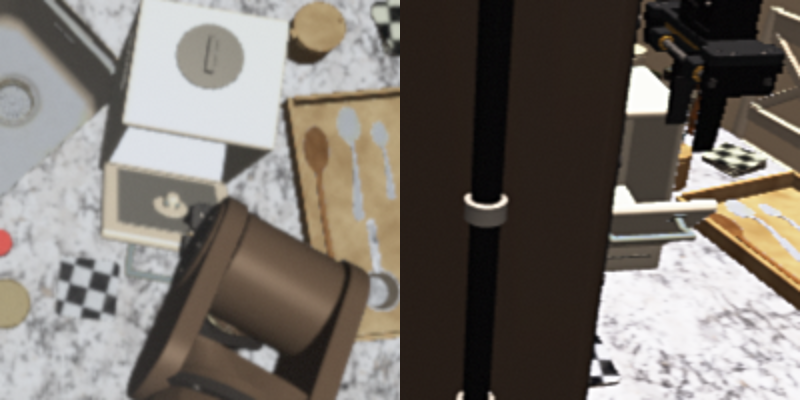

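The picture shows the flap well ajar, about 45–50°, with the stud visible on its inner face at about (394,192) in the top view. Next I shut the fingers and press the flap down on its inner face.

>>> move_arm:
  plan:
    - [[0,0,0],[0,0.05,0.03],-1]
    - [[0,0,0],[0,0.1,0.07],-1]
    - [[0,0,0],[0,0.11,0.12],-1]
    - [[0,0,0],[0,0.105,0.135],-1]
    - [[0,0,0],[0,0.1,0.15],-1]

```text
t: 6.92
eef_pos: [484.5, -175.2, 179.7]
tcp_rot: [-3.138, -0.001, 1.369]
ft_force: [0.3, -0.5, 1.1]
opening: 0.048
grip_force: 0.8
```

>>> move_arm:
  plan:
    - [[0,0,0],[0,-0.008,0.01],-1]
    - [[0,0,0],[0,-0.016,0.02],-1]
    - [[0,0,0],[0,-0.021,0.028],-1]
    - [[0,0,0],[0,-0.026,0.036],-1]
    - [[0,0,0],[0,-0.031,0.044],-1]

```text
t: 7.55
eef_pos: [454.7, -169.4, 137.8]
tcp_rot: [3.141, 0.0, 1.369]
ft_force: [1.2, -0.3, 1.0]
opening: 0.006
grip_force: 0.5
```

```bash
python3 - <<'E'
from fit import *
x=np.load("fit.npy"); s=readout.state(); print(s["eef_pos"],s["ft_force"],s["opening"])
for th in (1.2,1.3,1.4,1.5,1.571):
    r=168; print(th,end=' '); go(U(x,[-90-r*np.sin(th)+12*np.cos(th),0,65+r*np.cos(th)]),np.pi/2+x[2])
E
```

```text
[ 454.73185733 -169.42280509  137.76156066] [ 1.16789315 -0.34606237  0.99341898] 0.006175175946225944
1.2 target [ 446.9 -168.   125.9] turn [ 0.04  0.02 -0.25] shift [-0.0002 -0.0079  0.0119]
1.3 target [ 440.6 -166.8  109.9] turn [ 0.04  0.02 -0.25] shift [-0.0002 -0.0144  0.0278]
1.4 target [ 435.9 -165.8   93.6] turn [ 0.04  0.02 -0.25] shift [-0.0002 -0.0192  0.0442]
1.5 target [ 432.7 -165.2   76.9] turn [ 0.04  0.02 -0.25] shift [-0.0002 -0.0225  0.0609]
1.571 target [ 431.5 -164.9   65. ] turn [ 0.04  0.02 -0.25] shift [-0.0002 -0.0237  0.0728]
```

>>> move_arm:
  plan:
    - [[0,0,0],[0,-0.007,0.012],-1]
    - [[0,0,0],[0,-0.011,0.02],-1]
    - [[0,0,0],[0,-0.014,0.028],-1]
    - [[0,0,0],[0,-0.017,0.036],-1]
    - [[0,0,0],[0,-0.019,0.044],-1]

```text
t: 8.18
eef_pos: [436.2, -165.6, 93.6]
tcp_rot: [3.141, 0.0, 1.369]
ft_force: [-0.0, -1.0, 0.4]
opening: 0.007
grip_force: 0.4
```

>>> move_arm:
  plan:
    - [[0,0,0],[0,-0.002,0.006],-1]
    - [[0,0,0],[0,-0.003,0.012],-1]
    - [[0,0,0],[0,-0.004,0.017],-1]
    - [[0,0,0],[0,-0.004,0.021],-1]

```text
t: 8.68
eef_pos: [432.2, -164.7, 72.8]
tcp_rot: [-3.141, 0.0, 1.369]
ft_force: [-0.1, 0.2, 0.4]
opening: 0.003
grip_force: 0.3
```

>>> move_arm:
  plan:
    - [[0,0,0],[0,0,0.004],-1]
    - [[0,0,0],[0,0,0.007],-1]
    - [[0,0,0],[0,0,0.009],-1]
    - [[0,0,0],[0,0,0.011],-1]

```text
t: 9.18
eef_pos: [432.4, -164.8, 64.6]
tcp_rot: [3.14, 0.001, 1.369]
ft_force: [-16.1, 6.6, 76.7]
opening: 0.008
grip_force: 38.7
```

76 N on the stop at z 64.6, so the flap is fully open and level. I back off and go to hover over the cap.

>>> move_arm:
  plan:
    - [[0,0,0],[0,0,-0.02],-1]
    - [[0,0,0],[0,0,-0.08],-1]
    - [[0,0,0],[0,0,-0.14],0]
    - [[0,0,0],[0,0,-0.16],1]
    - [[0,0,0],[0,0,-0.16],1]

```text
t: 9.8
eef_pos: [432.7, -164.9, 223.2]
tcp_rot: [3.139, 0.001, 1.369]
ft_force: [-0.1, -0.3, -1.0]
opening: 0.26
grip_force: 0.0
```

```bash
python3 - <<'E'
from fit import *
go([507,184,225],np.radians(110))
E
```

```text
target [507 184 225] turn [  0.16   0.11 -31.57] shift [ 0.3567  0.0028 -0.0022]
```

>>> move_arm:
  plan:
    - [[0,0,-7],[0.06,0,-0.002],1]
    - [[0,0,-14],[0.12,0.001,-0.002],1]
    - [[0,0,-21],[0.18,0.001,-0.002],1]
    - [[0,0,-28],[0.24,0.002,-0.002],1]
    - [[0,0,-31.6],[0.3,0.003,-0.002],1]

```text
t: 10.42
eef_pos: [495.2, 130.5, 222.3]
tcp_rot: [-3.139, -0.0, 1.923]
ft_force: [1.5, 0.2, 0.5]
opening: 0.788
grip_force: 0.0
```

>>> move_arm:
  plan:
    - [[0,0,0],[0,0,0],1]
    - [[0,0,0],[0,0,0],1]

```text
t: 10.68
eef_pos: [494.9, 128.4, 222.6]
tcp_rot: [-3.139, -0.0, 1.921]
ft_force: [0.3, -0.8, 0.3]
opening: 0.978
grip_force: 0.0
```

```bash
python3 - <<'E'
from fit import *
x=np.load("fit.npy"); s=readout.state(); print(s["eef_pos"],s["ft_force"],s["opening"])
p=cam("top");q=cam("side")
for n,pic in (("top",p),("side",q)):
  for k in("flap","cap","stud_tip"):
    for d in eyes.cut_out(pic,k)[:3]:
      c,r=cv2.minEnclosingCircle(np.argwhere(d["mask"])[:,::-1].astype(np.float32))
      print(n,k,round(d["score"],2),np.round(d["uv"],1),d["mask"].sum(),np.round(c,1),round(r,1))
  print("pred port",proj(pic,F(x,105,-5,0,np.pi/2)),"tip",proj(pic,F(x,105,-23,0,np.pi/2)))
a=p["img"][140:240,340:470];b=q["img"][150:270,310:450]
cv2.imwrite("pics/open.png",np.hstack([cv2.resize(a,(400,308),interpolation=2),cv2.resize(b,(359,308),interpolation=2)])[:,:,::-1])
E
```

```text
[494.85999683 128.36279145 222.62110584] [ 0.27348396 -0.81708978  0.27771726] 0.9775559451742549
top flap 0.89 [387.2 209.9] 3894 [387.5 207. ] 41.9
top flap 0.6 [346.8 239.1] 606 [352.5 234.5] 19.3
top stud_tip 0.9 [387.1 205.4] 4096 [388. 207.] 43.6
pred port [387.22140991 209.22416469] tip [388.38413612 208.40739214]
side flap 0.96 [423.8 237.3] 1270 [419.7 238.6] 31.2
side cap 0.85 [247.6 326.3] 918 [250.6 326.3] 18.9
side stud_tip 0.75 [423.2 237. ] 1275 [417.2 238.7] 31.1
pred port [402.02438267 229.33940837] tip [402.86880823 223.94456367]
```

View pics/open.png

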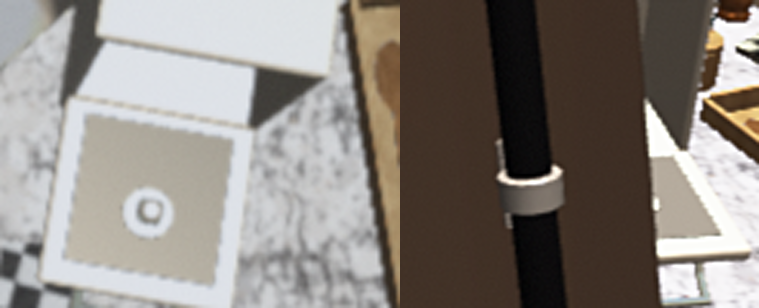

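The picture shows the flap level, with the white flange at about (387.4,208.7) and the stud tip at about (388.6,207.7) in the top view. That is within 1 px of the fit. I refine it and work out the way to the cap.

```bash
python3 - <<'E'
from fit import *
x=np.load("fit.npy")
C=[]
for i in range(3):
    p=cam("top"); im=cv2.resize(p["img"][190:228,368:408],None,fx=8,fy=8,interpolation=cv2.INTER_CUBIC).astype(int)
    w=(im[:,:,2]>205).astype(np.uint8)  # blue high = white
    n,l,st,ce=cv2.connectedComponentsWithStats(w)
    j=min((k for k in range(1,n) if st[k,4]>300),key=lambda k:np.hypot(*(ce[k]-[158,150])))
    m=(l==j).astype(np.uint8); c=max(cv2.findContours(m,0,2)[0],key=cv2.contourArea); el=cv2.fitEllipse(c)
    cc=np.array(el[0])/8-.5+8/16/8+[368,190]; C.append(cc); print(cc,np.array(el[1])/8,st[j])
c=np.mean(C,0); print("port",atz(p,c,70),"fit",F(x,105,-5,0,np.pi/2), atz(p,c+[1,0],70)-atz(p,c,70))
go([507.5,185,130],np.radians(110))
E
```

```text
[387.67715836 208.58346367] [15.23864841 15.989748  ] [  99   90  126  125 7898]
[387.68776512 208.58849907] [15.2189703 15.9874773] [  98   90  127  125 7882]
[387.68222618 208.59043312] [15.20838642 16.03718567] [  99   90  126  125 7870]
port [ 495.17199157 -178.80297803   70.        ] fit [ 493.25350096 -177.28984945   70.        ] [-0.06711403 -3.05188668  0.        ]
target [507.5 185.  130. ] turn [0.01 0.01 0.01] shift [0.0491 0.0307 0.0941]
```

>>> move_arm:
  plan:
    - [[0,0,0],[0.03,0.018,0],1]
    - [[0,0,0],[0.049,0.0307,0.02],1]
    - [[0,0,0],[0.049,0.0307,0.07],1]
    - [[0,0,0],[0.049,0.0307,0.1],1]
    - [[0,0,0],[0.049,0.0307,0.13],1]

```text
t: 11.85
eef_pos: [507.5, 185.2, 93.0]
tcp_rot: [-3.142, 0.0, 1.921]
ft_force: [-0.1, -0.1, 0.3]
opening: 1.003
grip_force: 0.0
```

```bash
python3 - <<'E'
from fit import *
go([507.5,185,9],np.radians(110))
E
```

```text
target [507.5 185.    9. ] turn [-0.    0.01  0.04] shift [-0.0002 -0.      0.084 ]
```

>>> move_arm:
  plan:
    - [[0,0,0],[0,0,0.04],1]
    - [[0,0,0],[0,0,0.07],1]
    - [[0,0,0],[0,0,0.084],1]
    - [[0,0,0],[0,0,0.084],0.3]
    - [[0,0,0],[0,0,0.084],-0.1]

```text
t: 12.48
eef_pos: [508.1, 185.2, 11.1]
tcp_rot: [3.14, 0.0, 1.92]
ft_force: [0.1, 0.4, 0.0]
opening: 0.846
grip_force: 0.0
```

>>> move_arm:
  plan:
    - [[0,0,0],[0,0,0],-1]
    - [[0,0,0],[0,0,0],-1]
    - [[0,0,0],[0,0,0],-1]
    - [[0,0,0],[0,0,0],-1]
    - [[0,0,0],[0,0,0],-1]

```text
t: 13.1
eef_pos: [507.7, 185.1, 10.2]
tcp_rot: [3.141, 0.0, 1.92]
ft_force: [0.9, 0.9, 3.5]
opening: 0.43
grip_force: 30.0
```

Held: opening 0.43 ≈ 41 mm at 30 N. I lift it and carry it over the stud.

>>> move_arm:
  plan:
    - [[0,0,0],[0,0,-0.03],-1]
    - [[0,0,0],[0,0,-0.08],-1]
    - [[0,0,0],[0,0,-0.14],-1]
    - [[0,0,0],[0,0,-0.19],-1]
    - [[0,0,0],[0,0,-0.19],-1]

```text
t: 13.72
eef_pos: [508.6, 185.4, 203.5]
tcp_rot: [3.135, 0.001, 1.92]
ft_force: [-0.2, 0.3, -1.7]
opening: 0.431
grip_force: 30.0
```

```bash
python3 - <<'E'
from fit import *
s=readout.state();print(s["opening"],s["ft_force"],s["moment"])
go([495.2,-178.8,200],np.radians(130))
E
```

```text
0.43105230014408946 [-0.15607528  0.2863586  -1.65532955] [ 0.00256001 -0.16711586  0.01159327]
target [ 495.2 -178.8  200. ] turn [  0.35   0.11 -19.97] shift [-0.3376 -0.1374  0.0029]
```

>>> move_arm:
  plan:
    - [[0,0,-4],[-0.05,-0.02,0],-1]
    - [[0,0,-8],[-0.105,-0.043,0],-1]
    - [[0,0,-12],[-0.16,-0.065,0],-1]
    - [[0,0,-16],[-0.215,-0.088,0],-1]
    - [[0,0,-20],[-0.265,-0.108,0],-1]

```text
t: 14.35
eef_pos: [495.9, -102.7, 198.8]
tcp_rot: [-3.14, -0.002, 2.271]
ft_force: [1.1, -0.9, -0.7]
opening: 0.429
grip_force: 30.0
```

```bash
python3 - <<'E'
from fit import *
go([495.2,-178.8,130],np.radians(130))
E
```

```text
target [ 495.2 -178.8  130. ] turn [-0.06 -0.1   0.14] shift [-0.0578 -0.0495  0.0688]
```

>>> move_arm:
  plan:
    - [[0,0,0],[-0.03,-0.025,0],-1]
    - [[0,0,0],[-0.0578,-0.0495,0.02],-1]
    - [[0,0,0],[-0.0578,-0.0495,0.05],-1]
    - [[0,0,0],[-0.0578,-0.0495,0.069],-1]
    - [[0,0,0],[-0.0578,-0.0495,0.069],-1]

```text
t: 14.98
eef_pos: [495.0, -176.6, 129.0]
tcp_rot: [-3.14, -0.004, 2.269]
ft_force: [-0.4, -0.1, 0.2]
opening: 0.425
grip_force: 30.0
```

>>> move_arm:
  plan:
    - [[0,0,0],[0,0,0],-1]
    - [[0,0,0],[0,0,0],-1]

```text
t: 15.22
eef_pos: [496.4, -177.0, 131.7]
tcp_rot: [3.141, 0.001, 2.27]
ft_force: [0.4, -0.9, -0.4]
opening: 0.426
grip_force: 30.0
```

```bash
python3 - <<'E'
from fit import *
go([495.2,-178.8,102],np.radians(130)); print(readout.state()["ft_force"])
p=cam("top");q=cam("side")
for X in([495.2,-178.8,70],[495.2,-178.8,120],[495.2,-178.8,152]): print(proj(p,X),proj(q,X))
a=p["img"][150:250,340:440];b=q["img"][150:250,350:450]
cv2.imwrite("pics/hover.png",np.hstack([cv2.resize(i,(400,400),interpolation=2) for i in(a,b)])[:,:,::-1])
E
```

```text
target [ 495.2 -178.8  102. ] turn [0.02 0.06 0.05] shift [-0.0006 -0.0021  0.0297]
[ 0.43758928 -0.89125828 -0.44784841]
[387.68090619 208.57835274] [402.16400982 228.84620445]
[391.02137154 206.21751047] [404.54741679 213.62949996]
[393.31886463 204.59377897] [406.13878389 203.46952174]
```

View pics/hover.png

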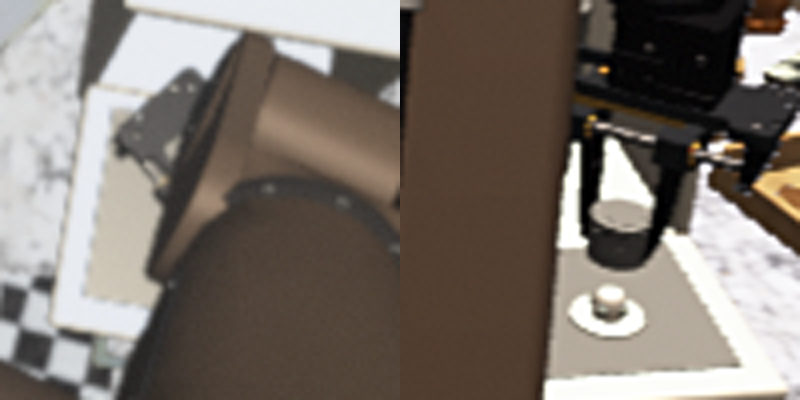

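The side view shows the cap upright in the fingers, its top centre at about (405,203), above the stud at (402.5,224) with the flange at (401.6,228.3). The relative offset agrees with the prediction within about 0.5 mm. I align and lower.

>>> move_arm:
  plan:
    - [[0,0,0],[-0.0006,-0.002,0.01],-1]
    - [[0,0,0],[-0.0006,-0.002,0.02],-1]
    - [[0,0,0],[-0.0006,-0.002,0.028],-1]
    - [[0,0,0],[-0.0006,-0.002,0.028],-1]
    - [[0,0,0],[-0.0006,-0.002,0.028],-1]

```text
t: 15.95
eef_pos: [495.0, -178.7, 103.1]
tcp_rot: [-3.142, 0.0, 2.269]
ft_force: [0.3, -0.2, -0.6]
opening: 0.428
grip_force: 30.0
```

```bash
python3 - <<'E'
from fit import *
go([495.2,-178.7,92],np.radians(130)); s=readout.state(); print(s["eef_pos"],s["ft_force"])
q=cam("side")
save(q,"close.png",(380,180,430,250),8)
E
```

```text
target [ 495.2 -178.7   92. ] turn [-0.    0.01  0.03] shift [-0.0001  0.0002  0.0111]
[ 495.03029928 -178.73303491  103.10209808] [ 0.28109901 -0.20453959 -0.59472324]
```

View pics/close.png

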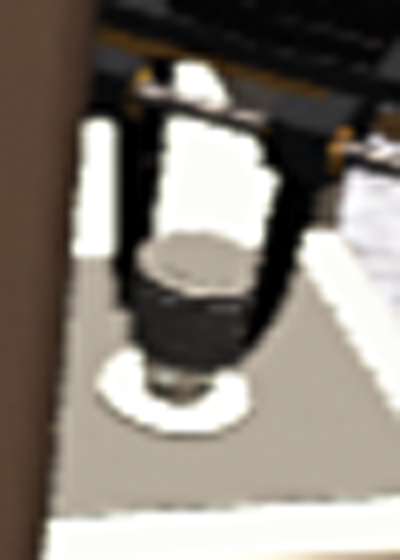

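The close view shows the cap rim just above the stud tip and centred on the stud and flange, within half a pixel. I go down in small steps.

>>> move_arm:
  plan:
    - [[0,0,0],[0,0,0.004],-1]
    - [[0,0,0],[0,0,0.007],-1]
    - [[0,0,0],[0,0,0.01],-1]
    - [[0,0,0],[0,0,0.012],-1]
    - [[0,0,0],[0,0,0.012],-1]

```text
t: 16.62
eef_pos: [496.9, -179.2, 91.8]
tcp_rot: [3.139, 0.004, 2.269]
ft_force: [6.1, 0.9, 3.5]
opening: 0.426
grip_force: 30.0
```

The stud pushes the cap +x with 6 N, so I shift the command about 1.8 mm that way and read again.

>>> move_arm:
  plan:
    - [[0,0,0],[-0.0011,0.0014,0],-1]
    - [[0,0,0],[-0.0011,0.0014,0],-1]
    - [[0,0,0],[-0.0011,0.0014,0],-1]
    - [[0,0,0],[-0.0011,0.0014,0],-1]

```text
t: 17.12
eef_pos: [497.3, -178.8, 91.3]
tcp_rot: [3.141, 0.001, 2.269]
ft_force: [5.3, -0.1, 4.0]
opening: 0.425
grip_force: 30.0
```

>>> move_arm:
  plan:
    - [[0,0,0],[-0.0012,0.0014,0],-1]
    - [[0,0,0],[-0.0012,0.0014,0],-1]
    - [[0,0,0],[-0.0012,0.0014,0],-1]
    - [[0,0,0],[-0.0012,0.0014,0],-1]

```text
t: 17.62
eef_pos: [498.3, -178.5, 90.9]
tcp_rot: [-3.141, -0.001, 2.269]
ft_force: [-0.1, 1.2, 0.6]
opening: 0.428
grip_force: 30.0
```

Lateral force gone. Now I press.

>>> move_arm:
  plan:
    - [[0,0,0],[0,0,0.0015],-1]
    - [[0,0,0],[0,0,0.003],-1]
    - [[0,0,0],[0,0,0.0045],-1]
    - [[0,0,0],[0,0,0.0045],-1]

```text
t: 18.12
eef_pos: [499.3, -179.0, 87.5]
tcp_rot: [3.141, 0.002, 2.269]
ft_force: [2.1, 0.0, 9.6]
opening: 0.424
grip_force: 30.0
```

>>> move_arm:
  plan:
    - [[0,0,0],[-0.0004,0.0005,0.0015],-1]
    - [[0,0,0],[-0.0004,0.0005,0.003],-1]
    - [[0,0,0],[-0.0004,0.0005,0.0045],-1]
    - [[0,0,0],[-0.0004,0.0005,0.006],-1]
    - [[0,0,0],[-0.0004,0.0005,0.006],-1]

```text
t: 18.75
eef_pos: [498.9, -178.5, 80.3]
tcp_rot: [-3.141, -0.001, 2.269]
ft_force: [0.8, -1.5, -0.6]
opening: 0.429
grip_force: 30.0
```

Force dropped from about 10 N to nothing, which is the click. I press on to home.

>>> move_arm:
  plan:
    - [[0,0,0],[0,0,0.001],-1]
    - [[0,0,0],[0,0,0.002],-1]
    - [[0,0,0],[0,0,0.002],-1]

```text
t: 19.12
eef_pos: [498.9, -178.5, 80.1]
tcp_rot: [-3.141, 0.0, 2.27]
ft_force: [-6.1, 2.1, 22.8]
opening: 0.426
grip_force: 30.0
```

>>> move_arm:
  plan:
    - [[0,0,0],[0,0,0.0005],-1]
    - [[0,0,0],[0,0,0.0005],-1]
    - [[0,0,0],[0,0,0.0005],-1]
    - [[0,0,0],[0,0,0.0005],-1]
    - [[0,0,0],[0,0,0.0005],-1]

```text
t: 19.75
eef_pos: [498.9, -178.6, 80.0]
tcp_rot: [3.142, 0.001, 2.27]
ft_force: [-8.3, 2.1, 29.0]
opening: 0.428
grip_force: 30.0
```

```bash
python3 - <<'E'
from fit import *
q=cam("side"); s=readout.state(); print(s["eef_pos"],s["ft_force"],s["opening"],s["grip_force"])
save(q,"final.png",(375,175,435,250),8)
E
```

```text
[ 498.92338829 -178.54239133   80.02671661] [-7.82612432  2.2874467  29.74042873] 0.4273941069063374 30.005415790365078
```

View pics/final.png

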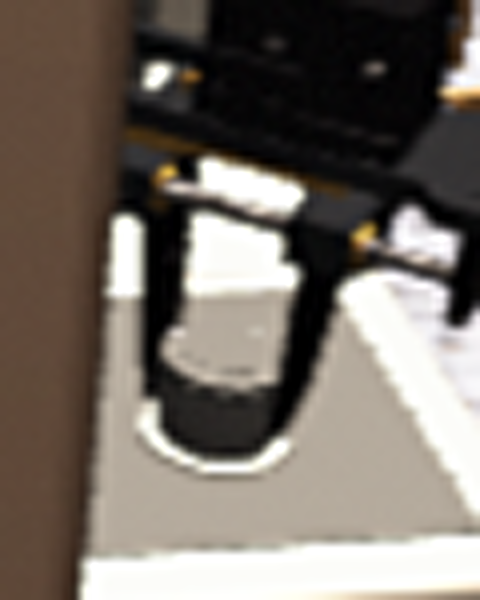

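The picture shows the cap seated on the flange, with an even white ring round its rim at about (402,231). The push is steady at 29 N and the grip at 30 N, so I hand in.

```bash
python3 -c "
from cell import env
print(env.job_done())"
```

```text
the job is handed in; nothing more can be done
None
```

I opened the flap fully, clicked the cap home on the stud and handed the job in with the fingers still pressing it down at about 29 N (30 N grip); the hand-in returned no verdict.

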